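# Jar up the casting nuggets

### The arm

A 7-joint arm with a two-finger parallel gripper is mounted at the origin on the work surface. World frame = base frame: x ahead of the robot, y to its left, z up, the work surface at z = 0. Lengths are in m, angles in rad, forces in N, time in s.
With the tool pointing down it reaches from about 0.4 to 0.85 m from the base axis. Payload 4.5 kg.
Tool frame: the origin (TCP) lies at the very end of the fingers, on their centre line; the grasp point (between the pads) lies 19 mm behind it; z points along the fingers, y is the line along which they close (so a half turn about z gives the same grasp; the last joint's range is limited). The gripper opens to 88 mm and grips with 3 to 60 N. Pads are 18 mm wide; open, the fingers measure 123 mm over their backs; the gripper's body (75 mm by 187 mm) begins 45 mm behind the grasp point.
Start: joints at [1.219, 0.689, -0.195, 1.565, 0.157, 0.902, -0.215], TCP at [0.235, -0.579, 0.239] pointing down, gripper open.
Joint ranges: [-3.01, 3.01], [-0.46, 2.08], [-1.47, 1.51], [0.13, 2.56], [-1, 4.14], [0.04, 2.09], [-2.66, 2.66]. Speed limits (rad/s): [2.57, 2.57, 3.14, 3.14, 3.14, 3.14, 3.14].

### API

Orientations are given as a unit quaternion [x, y, z, w].
In Python, from plant import r gives the robot as it stands. The module is installed in compiled form; this text tells all that it offers.
- The arm moves only by the shell command python3 -m pendant 'ROWS' [FORCE]. ROWS is JSON, one flat list of numbers, 7 for each row, row after row: the opening, from 0 (shut) to 1 (fully open), then the shift along the tool's x, y, z scaled (see below), then the turn, a rotation vector about the tool's x, y, z scaled (see below). A call has 1 to 12 rows; each row is the pose to reach, as a shift and turn from the pose commanded when the call began, along the tool's axes at that moment; what a row does not reach only later rows make up. The controller multiplies each number of a shift by 0.15 m and each number of a turn by pi/2 rad. A row lasts 1/10 s, in which the tool goes at most 50 mm and 8.59 degrees, less where a joint would pass 70% of its speed; a pose out of reach is approached as far as the arm can. A call with a number of a shift or a turn outside -1 to 1 is refused whole. A call with a gripper value outside its range is refused whole. The fingers move at their own pace and stop on an object; FORCE is the grip in N (left out, the last holds). Time passes only in rows, so rows that repeat a pose let the fingers close. It gives the time, the measured TCP pose, the force, the opening and the grip force at its end, in the units of the state.
- r.get_state(): the state, without advancing time (a new reading comes with each control period).
- r.snapshot(name): name is "side" or "top" or "wrist"; returns a dict with "img" (420x560x3 uint8, red, green, blue), "mtx" (3x3 intrinsics, pixels), "cam_to_world" (4x4, takes a point from camera to world coordinates). Camera axes: x right, y up, looking along -z (the intrinsics and any distortion apply to the point x, -y, -z); pixel columns grow to the right and rows downward; lengths in m; the calibration is good to about 2 mm. A picture is of the moment at which its call begins. There is no depth.
- r.finish_job(): hands the job in; it is judged then, once.
The state is a dict: "clock": time; "q": joint angles; "qd": joint speeds; "joint_torque": joint torques, N m; "tool_pos": TCP position; "eef_rot": TCP orientation; "contact_force": force on the tool from outside, world axes, zero at the start; "moment": the same for the moment, N m; "opening": opening from 0.0 (shut) to 1.0 (fully open); "finger_force": force on a finger pad.
Only numpy, scipy, OpenCV 4.12 (cv2) and the standard library are available. Lean on these libraries where they do the work, as an engineer would, in place of code of your own. Each camera call takes 0.05 s, during which the arm holds its last target. There are 200 camera calls.

### The job

Swing the funnel round on its stand until its spout is centred over the mouth of the glass jar, then pick up the scoop and tip all six brass nuggets through the funnel into the jar. Stand the scoop back upright on the bench, with the jar still upright under the funnel, and leave the other things on the bench where they are.

Things in the scene. Friction and masses are not known exactly. Their poses are not given: they have to be found in the camera images.
- swing (a joint): swing of the funnel arm about the stand's upright post, rad; at 0 the arm points along the stand's own -x; growing values swing the funnel clockwise seen from above; range -0.5 to 1.2; stiff enough (about 1 N at the knob) to stay where it is left, no spring or detent
- pivot (a point): point on the axis of the upright steel post (fixed to the bench, base plate 90 x 120 x 14 mm) about which the funnel arm swings, 170 mm above the bench; the hub's top is also at 170 mm
- funnel_mouth (a point): centre of the mouth of the aluminium funnel, 136 mm across outside and 175 mm above the bench, 160 mm from the pivot axis; the flat steel arm joins its outside on the pivot's side, below the rim
- funnel_spout (a point): centre of the lower end of the funnel's spout, 105 mm above the bench, straight below the mouth; spout 46 mm outside, 40 mm inside, 18 mm long, then the cone
- funnel_knob (a point): middle of a small upright wooden knob, 16 mm across and 34 mm tall (184 to 218 mm above the bench), on the funnel's outer edge on the side away from the post, 234 mm from the pivot axis: push it from either side, or pinch it, to swing the funnel
- jar: straight open glass jar, loose on the bench, 62 mm outside, 54 mm inside, 95 mm tall, floor 6 mm, 300 g, empty; origin under its centre. It stands within 25 mm of the middle of the funnel's path, so the spout can pass within 3 mm of its centre line, 10 mm above its rim
- scoop: steel scoop, loose on the bench: a flat pan 88 mm long (its x) and 74 mm wide, inside 68 mm wide, floor 3 mm, walls 34 mm high at the back (-x) and sides, open at the front (+x), with a wooden handle bar above it carried by a post at the back; 140 to 240 g empty; origin under the pan's centre, z up
- scoop_grip (a point): grip point of the scoop's handle bar, 82 mm above the scoop's underside, above the pan's centre; the bar lies along the scoop's x from -50 to +34 mm, 14 mm wide (y), 16 mm tall, free beneath; same axes as the scoop
- scoop_lip (a point): middle of the scoop's open front edge, 44 mm ahead of its origin, on the floor of the pan (3 mm up); same axes as the scoop
- nugget0: one of six identical brass casting nuggets: four fused balls of 10 mm, 18 mm over all, 14 g, tumbles down slopes above about 25 degrees; origin at its centre
- nugget1: brass nugget, like nugget0
- nugget2: brass nugget, like nugget0
- nugget3: brass nugget, like nugget0
- nugget4: brass nugget, like nugget0
- nugget5: brass nugget, like nugget0
- bur_block: bystander: light wood block 60 x 100 x 28 mm with small steel burs standing in it (57 mm tall in all); origin under its centre
- wood_box: bystander: closed wooden box, 100 x 140 x 59 mm; origin under its centre
- glass_dish: bystander: low open glass dish, 80 mm across, 30 mm tall; origin under its centre
- hammer: bystander: small hammer lying on the bench
- pliers: bystander: pliers with black grips lying on the bench, 150 mm long, 16 mm tall
- carousel: bystander, fixed to the bench: three-tier white bur stand, 170 mm across, 100 mm tall; origin under its centre
Things that resemble listed ones, but are neither listed nor needed, are in the scene too. What is shaped like the scoop but blue or orange is not meant. Leave any pink or turquoise look-alike of the jar alone.

How it is judged:
On the way, in this order (a step that is already met when the one before it is completed fails the run):
1. the funnel's spout is centred over the jar within 8 mm (horizontal distance between funnel_spout and jar below 0.008 m), for 0.2 s.
2. the scoop is tipped by more than 15 degrees, held above the bench at the funnel (angle between scoop's own z axis and vertical above 0.26 rad and height (world z) of scoop above 0.1 m and horizontal distance between scoop and funnel_mouth below 0.15 m and horizontal distance between funnel_spout and jar below 0.008 m).
3. all six nuggets lie inside the jar (horizontal distance between each of nugget0, nugget1, nugget2, nugget3, nugget4, nugget5 and jar below 0.03 m and z of nugget0 in the frame of jar between 0.004 and 0.09 m and z of nugget1 in the frame of jar between 0.004 and 0.09 m and z of nugget2 in the frame of jar between 0.004 and 0.09 m and z of nugget3 in the frame of jar between 0.004 and 0.09 m and z of nugget4 in the frame of jar between 0.004 and 0.09 m and z of nugget5 in the frame of jar between 0.004 and 0.09 m), for 0.2 s.
At the end, for the whole second after the job is handed in: All six nuggets lie inside the jar; the jar stands upright (within 0.1 rad) on the bench with the funnel's spout still centred over it within 8 mm; the scoop stands at rest, upright (within 0.1 rad), on the bench (all of step 3 and horizontal distance between funnel_spout and jar below 0.008 m and angle between each of jar, scoop's own z axis and vertical below 0.1 rad and linear speed of each of jar, scoop below 0.02 m/s and height (world z) of each of scoop, jar below 0.006 m); the robot touches nothing.
It fails at once if another thing on the bench is moved more than 30 mm (distance of any of bur_block, wood_box, glass_dish, hammer, pliers from where it was at the start of the episode above 0.03 m).
It fails at once if the jar is tipped by more than 0.5 rad (angle between jar's own z axis and vertical above 0.5 rad).
It also fails if it takes over 70 s, if anything falls off the work surface, if the arm or the gripper's body presses on something with over 40 N, if the wrist force passes 120 N, or if a joint passes its speed limit or range.

## Working session

There is one attempt and no reset: what is moved stays moved. The work goes in short steps, Python scripts to look and compute and a shell command to move; the robot and the scene stay as the last step left them, time stands still between calls to the robot, and variables do not carry over. Pictures are saved under pics/ and viewed, at most 12 in all, crops included, and the job is handed in when it is done.

```bash
mkdir -p pics; python3 - <<'E'
from plant import r
import cv2,pickle,numpy as np
d={}
for n in("top","side"):
    s=r.snapshot(n);d[n]=s;cv2.imwrite(f"pics/{n}0.png",cv2.resize(s["img"][:,:,::-1],(800,600),interpolation=cv2.INTER_CUBIC))
    print(n,np.round(s["mtx"],1).tolist(),np.round(s["cam_to_world"],3).tolist())
pickle.dump(d,open("d0.pkl","wb"))
print({k:np.round(v,3).tolist() for k,v in r.get_state().items()})
E
```

```text
top [[454.8, 0.0, 283.1], [0.0, 454.8, 208.7], [0.0, 0.0, 1.0]] [[0.025, 0.981, -0.193, 0.228], [-1.0, 0.024, -0.007, 0.03], [-0.002, 0.193, 0.981, 1.399], [0.0, 0.0, 0.0, 1.0]]
side [[445.2, 0.0, 283.2], [0.0, 445.2, 210.8], [0.0, 0.0, 1.0]] [[0.996, 0.052, -0.076, 0.391], [-0.09, 0.721, -0.687, -0.716], [0.019, 0.691, 0.723, 0.937], [0.0, 0.0, 0.0, 1.0]]
{'clock': 0.1, 'q': [1.219, 0.69, -0.195, 1.566, 0.157, 0.903, -0.215], 'qd': [-0.002, -0.003, -0.001, -0.002, 0.0, -0.001, -0.001], 'joint_torque': [-0.003, -52.85, -1.272, -15.384, -0.053, 0.002, 0.0], 'tool_pos': [0.235, -0.579, 0.238], 'eef_rot': [0.981, 0.192, -0.0, -0.001], 'contact_force': [0.318, 0.27, -0.473], 'moment': [0.003, -0.001, 0.03], 'finger_force': 0.0, 'opening': 1.001}
```

View pics/top0.png

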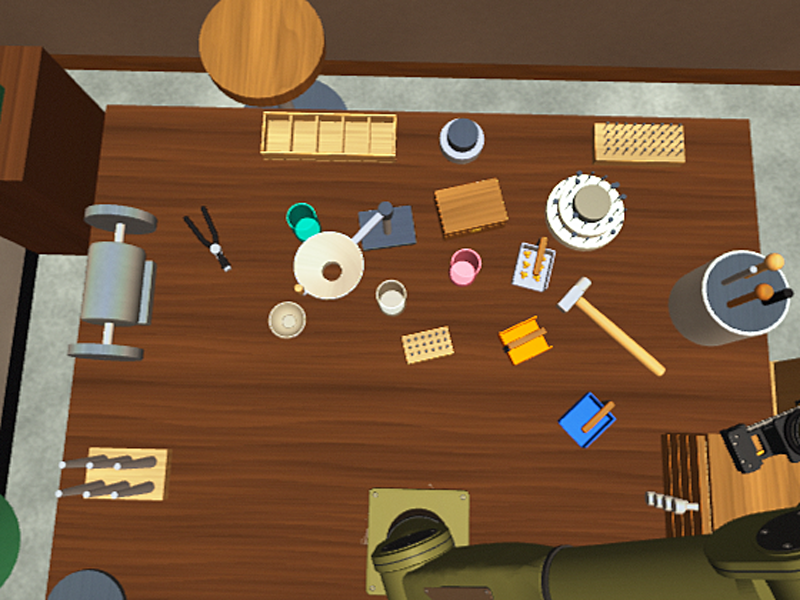

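View pics/side0.png

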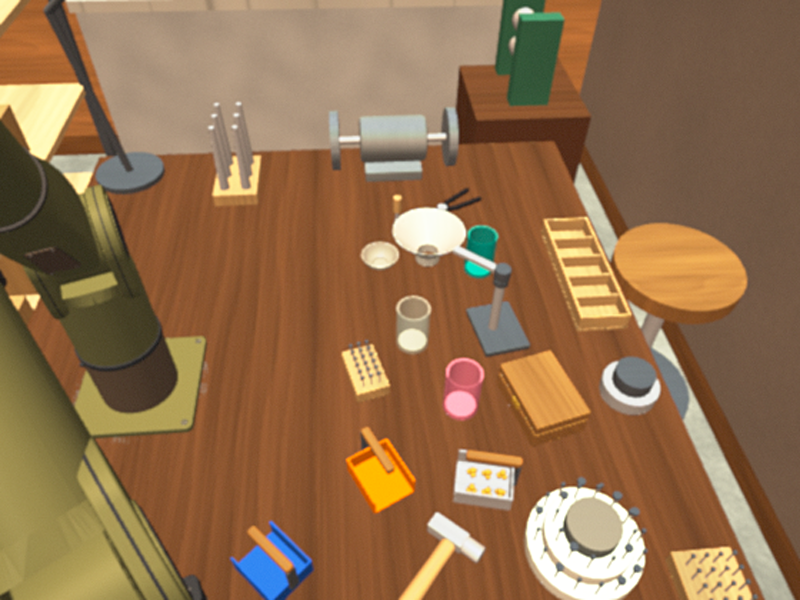

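The top view shows the funnel mouth at about (329,265), the knob at (299,288), the hub at (385,210), the jar at (391,296) and the scoop at (533,266). The side view shows the funnel at (429,232), the jar at (413,325) and the scoop at (487,480). I'll zoom in for detail.

```bash
cat > h.py <<'E'
import numpy as np,cv2,pickle
from scipy.spatial.transform import Rotation as R
def ray(s,u,v):
    K=s["mtx"];T=s["cam_to_world"]
    d=T[:3,:3]@np.array([(u-K[0,2])/K[0,0],-(v-K[1,2])/K[1,1],-1]);return T[:3,3],d
def onz(s,u,v,z):
    o,d=ray(s,u,v);return (o+d*(z-o[2])/d[2])
def tri(a,b):
    A=np.zeros((3,3));B=np.zeros(3)
    for o,d in(a,b):
        d=d/np.linalg.norm(d);P=np.eye(3)-np.outer(d,d);A+=P;B+=P@o
    return np.linalg.solve(A,B)
def proj(s,p):
    T=s["cam_to_world"];c=T[:3,:3].T@(np.array(p)-T[:3,3]);K=s["mtx"]
    return K[0,0]*c[0]/-c[2]+K[0,2],K[1,1]*-c[1]/-c[2]+K[1,2]
E
python3 - <<'E'
from h import *
d=pickle.load(open("d0.pkl","rb"));k=.7
def crop(n,x,y,w,h):
    c=d[n]["img"][y:y+h,x:x+w,::-1];return cv2.resize(c,(400,300),interpolation=cv2.INTER_CUBIC)
m=np.vstack([np.hstack([crop("top",343,155,60,45+6)[:,:],crop("top",185,130,112,84)]),np.hstack([crop("side",305,305,80,60),crop("side",250,125,136,102)])])
cv2.imwrite("pics/z.png",m)
t,s=d["top"],d["side"]
for nm,a,b in[("knob",(299,288),(397,198)),("hub",(385,208),(503,268)),("mouth",(329,265),(429,232))]:
    print(nm,np.round(tri(ray(t,a[0]*k,a[1]*k),ray(s,b[0]*k,b[1]*k)),3))
E
```

```text
knob [0.476 0.235 0.214]
hub [0.652 0.081 0.169]
mouth [0.533 0.187 0.17 ]
```

View pics/z.png

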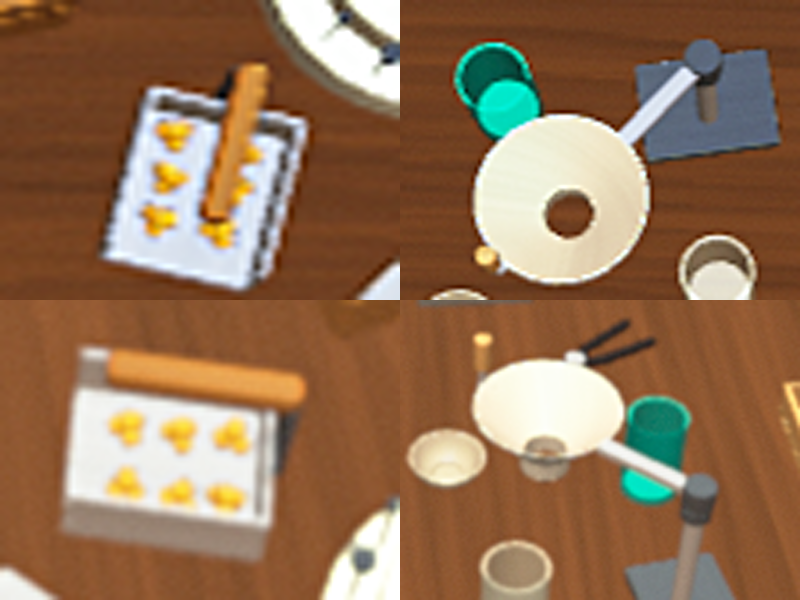

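Zoomed crops: the scoop's post and back wall are on the far (+x) side and its open front faces the robot. The bar runs from crop (255,70) to (217,218). The jar rim is at (717,274) and the knob at (487,256). Next I'll compute the geometry.

```bash
python3 - <<'E'
from h import *
d=pickle.load(open("d0.pkl","rb"));t,s=d["top"],d["side"]
T=lambda x,y:((x-400)/3.571+185,y/3.571+130)
S=lambda x,y:((x-400)/2.941+250,(y-300)/2.941+125)
T2=lambda x,y:(x/6.667+343,y/5.882+155)
S2=lambda x,y:(x/5+305,(y-300)/5+305)
def show(n,a,b,z):
    print(n,"tri",np.round(tri(ray(t,*a),ray(s,*b)),4),"top",np.round(onz(t,*a,z)[:2],4),"side",np.round(onz(s,*b,z)[:2],4))
show("knobtop",T(487,256),S(482,338),.218)
show("mouth",T(561.5,199.5),S(549,408),.175)
show("hub",T(704,58),S(700,487),.170)
show("jarrim",T(717.5,274.5),(413*.7,311*.7),.095)
show("bar back",T2(253,70),S2(303,388),.086)
show("bar front",T2(217,215),S2(108,366),.086)
# wood-coloured bar via mask on scoop crops
for n,im,(x,y,w,h) in(("top",t,(343,155,60,51)),("side",s,(305,305,80,60))):
    c=im["img"][y:y+h,x:x+w];hsv=cv2.cvtColor(c,cv2.COLOR_RGB2HSV)
    m=cv2.inRange(hsv,(8,120,140),(16,225,230));m=cv2.morphologyEx(m,cv2.MORPH_OPEN,np.ones((3,3)))
    k,l,st,ce=cv2.connectedComponentsWithStats(m);i=1+np.argmax(st[1:,4])
    b=cv2.minAreaRect(np.argwhere(l==i)[:,::-1].astype(np.float32));print(n,st[i],ce[i]+[x,y],b)
    print(np.round(onz(im,*(ce[i]+[x,y]),.086),4))
E
```

```text
knobtop tri [0.4758 0.2341 0.2171] top [0.4746 0.2339] side [0.4766 0.2333]
mouth tri [0.5324 0.1866 0.1716] top [0.5298 0.186 ] side [0.5335 0.1832]
hub tri [0.6511 0.0792 0.1672] top [0.6492 0.0791] side [0.6512 0.0767]
jarrim tri [0.4925 0.0658 0.086 ] top [0.4895 0.0655] side [0.4925 0.0578]
bar back tri [ 0.6237 -0.2513  0.0869] top [ 0.6211 -0.2514] side [ 0.6268 -0.2503]
bar front tri [ 0.5447 -0.2339  0.0871] top [ 0.5449 -0.2341] side [ 0.545  -0.2332]
top [32 27  4  6 19] [376.42105263 184.47368421] ((33.5, 29.5), (5.0, 3.0), 90.0)
[ 0.5666 -0.237   0.086 ]
side [  0   0  58  56 832] [318.66706731 324.93990385] ((28.5, 27.5), (55.0, 57.0), 90.0)
[ 0.5256 -0.2478  0.086 ]
```

```bash
cat >> h.py <<'E'
def pose(x,y,z,yaw,tilt=0):
    # tool x along yaw, z down; tilt>0 = nose (tool x) down
    a=np.radians(yaw);X=np.array([np.cos(a),np.sin(a),0]);Z=np.array([0,0,-1.]);Y=np.cross(Z,X)
    M=R.from_matrix(np.stack([X,Y,Z],1))*R.from_rotvec([0,-np.radians(tilt),0]);return np.array([x,y,z]),M
def rel(a,b):
    s=a[1].inv().apply(b[0]-a[0])/.15;w=(a[1].inv()*b[1]).as_rotvec()/(np.pi/2);return np.round(np.r_[s,w],3).tolist()
def cur():
    from plant import r
    st=r.get_state();return np.array(st["tool_pos"]),R.from_quat(st["eef_rot"])
def plan(*w):
    c=cur()
    X=c[1].apply([1,0,0]);print("at",np.round(c[0],4),"yaw",np.round(np.degrees(np.arctan2(X[1],X[0])),1))
    for p in w:
        b=pose(*p);print(p,rel(c,b));c=b
E
python3 -c "
from h import *
plan((.33,-.46,.30,67),(.43,-.33,.30,90),(.48,-.19,.30,115),(.48,-.05,.30,135),(.477,.09,.30,150),(.475,.234,.30,160))"
```

```text
at [ 0.2349 -0.5786  0.238 ] yaw 22.1
(0.33, -0.46, 0.3, 67) [0.885, -0.494, -0.413, -0.001, -0.0, -0.499]
(0.43, -0.33, 0.3, 90) [1.058, 0.275, 0.0, 0.0, 0.0, -0.256]
(0.48, -0.19, 0.3, 115) [0.933, 0.333, 0.0, 0.0, 0.0, -0.278]
(0.48, -0.05, 0.3, 135) [0.846, 0.394, 0.0, 0.0, 0.0, -0.222]
(0.477, 0.09, 0.3, 150) [0.674, 0.646, 0.0, 0.0, 0.0, -0.167]
(0.475, 0.234, 0.3, 160) [0.492, 0.825, 0.0, 0.0, 0.0, -0.111]
```

```bash
python3 -m pendant '[0.4,0.88,-0.49,-0.41,0,0,-0.5, 0.4,0.88,-0.49,-0.41,0,0,-0.5, 0.4,0.88,-0.49,-0.41,0,0,-0.5, 0.4,0.88,-0.49,-0.41,0,0,-0.5, 0.4,0.88,-0.49,-0.41,0,0,-0.5, 0.4,0.88,-0.49,-0.41,0,0,-0.5, 0.4,0.88,-0.49,-0.41,0,0,-0.5]' 40
python3 -m pendant '[0.4,1,0.27,0,0,0,-0.26, 0.4,1,0.27,0,0,0,-0.26, 0.4,1,0.27,0,0,0,-0.26, 0.4,1,0.27,0,0,0,-0.26, 0.4,1,0.27,0,0,0,-0.26, 0.4,1,0.27,0,0,0,-0.26]'
python3 -m pendant '[0.4,0.93,0.33,0,0,0,-0.28, 0.4,0.93,0.33,0,0,0,-0.28, 0.4,0.93,0.33,0,0,0,-0.28, 0.4,0.93,0.33,0,0,0,-0.28, 0.4,0.93,0.33,0,0,0,-0.28, 0.4,0.93,0.33,0,0,0,-0.28]'
python3 -m pendant '[0.4,0.85,0.4,0,0,0,-0.22, 0.4,0.85,0.4,0,0,0,-0.22, 0.4,0.85,0.4,0,0,0,-0.22, 0.4,0.85,0.4,0,0,0,-0.22, 0.4,0.85,0.4,0,0,0,-0.22, 0.4,0.85,0.4,0,0,0,-0.22]'
python3 -c "
from h import *
plan((.477,.09,.30,150),(.475,.234,.30,160))"
```

```text
clock: 0.8
tool_pos: [0.3292, -0.4615, 0.2997]
eef_rot: [0.834, 0.551, -0.0, -0.0]
contact_force: [0.5, 0.5, -0.3]
opening: 0.403
finger_force: 0.0
clock: 1.4
tool_pos: [0.4241, -0.3407, 0.2998]
eef_rot: [0.706, 0.709, -0.001, -0.0]
contact_force: [0.3, 0.3, -0.8]
opening: 0.397
finger_force: 0.0
clock: 2.0
tool_pos: [0.4727, -0.2019, 0.2998]
eef_rot: [0.535, 0.845, -0.001, -0.0]
contact_force: [-1.3, -0.5, 0.0]
opening: 0.4
finger_force: 0.0
clock: 2.6
tool_pos: [0.4724, -0.0609, 0.2998]
eef_rot: [0.381, 0.925, -0.001, -0.0]
contact_force: [-0.4, 0.5, -0.3]
opening: 0.403
finger_force: 0.0
at [ 0.4724 -0.0609  0.2998] yaw 135.2
(0.477, 0.09, 0.3, 150) [0.687, 0.735, -0.003, -0.001, 0.0, -0.165]
(0.475, 0.234, 0.3, 160) [0.492, 0.825, 0.0, 0.0, 0.0, -0.111]
```

```bash
python3 -m pendant '[0.4,0.69,0.735,0,0,0,-0.16, 0.4,0.69,0.735,0,0,0,-0.16, 0.4,0.69,0.735,0,0,0,-0.16, 0.4,0.69,0.735,0,0,0,-0.16, 0.4,0.69,0.735,0,0,0,-0.16, 0.4,0.69,0.735,0,0,0,-0.16]'
python3 -m pendant '[0.4,0.49,0.825,0,0,0,0, 0.4,0.49,0.825,0,0,0,0, 0.4,0.49,0.825,0,0,0,0, 0.4,0.49,0.825,0,0,0,0, 0.4,0.49,0.825,0,0,0,0, 0.4,0.49,0.825,0,0,0,0, 0.4,0.49,0.825,0,0,0,0]'
python3 - <<'E'
from h import *
from plant import r
s=r.snapshot("wrist");t=r.snapshot("side");pickle.dump((s,t),open("d1.pkl","wb"))
print("knob expected px",proj(s,(.475,.234,.218)))
cv2.imwrite("pics/w1.png",np.hstack([s["img"][:,:,::-1][:,::1],t["img"][60:480-60+60,200:440,::-1]]))
plan((.475,.234,.19,150),(.476,.234,.19,150))
E
```

```text
clock: 3.2
tool_pos: [0.4764, 0.0903, 0.2997]
eef_rot: [0.262, 0.965, -0.001, -0.0]
contact_force: [-0.0, -0.8, -0.4]
opening: 0.404
finger_force: 0.0
clock: 3.9
tool_pos: [0.4753, 0.2342, 0.2999]
eef_rot: [0.262, 0.965, -0.001, 0.0]
contact_force: [-0.1, -0.7, 0.0]
opening: 0.4
finger_force: 0.0
knob expected px (np.float64(279.0390464013209), np.float64(217.26726094100275))Traceback (most recent call last):
  File "<stdin>", line 5, in <module>
    return _nx.concatenate(arrs, 1, dtype=dtype, casting=casting)
           ~~~~~~~~~~~~~~~^^^^^^^^^^^^^^^^^^^^^^^^^^^^^^^^^^^^^^^
ValueError: all the input array dimensions except for the concatenation axis must match exactly, but along dimension 0, the array at index 0 has size 420 and the array at index 1 has size 360
```

```bash
python3 - <<'E'
from h import *
s,t=pickle.load(open("d1.pkl","rb"))
cv2.imwrite("pics/w1.png",np.hstack([s["img"][:,:,::-1],t["img"][:,200:440,::-1]]))
plan((.475,.234,.19,150))
E
```

```text
at [0.475  0.2352 0.3001] yaw 149.7
(0.475, 0.234, 0.19, 150) [-0.004, -0.006, 0.734, -0.001, 0.0, -0.003]
```

View pics/w1.png

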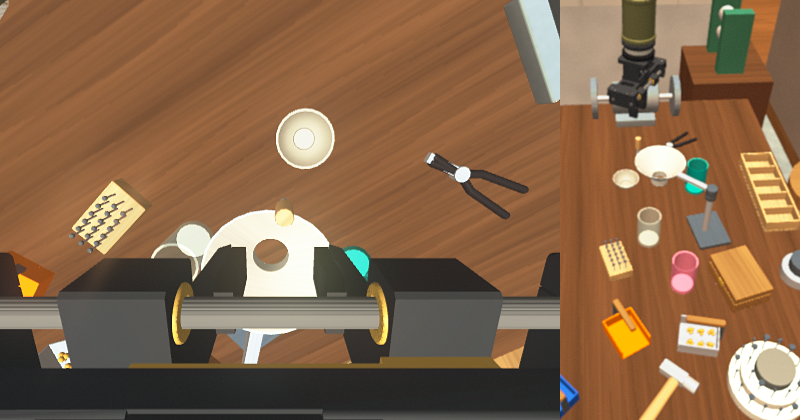

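The wrist view has the knob at (284,217), against an expected (279,217), so it lies within about 3 mm. I'll descend and pinch it.

```bash
python3 -m pendant '[0.4,0,0,0.3,0,0,0, 0.4,0,0,0.5,0,0,0, 0.4,0,0,0.65,0,0,0, 0.4,0,0,0.73,0,0,0, 0.4,0,0,0.73,0,0,0, 0.0,0,0,0.73,0,0,0, 0.0,0,0,0.73,0,0,0, 0.0,0,0,0.73,0,0,0, 0.0,0,0,0.73,0,0,0]' 12
python3 - <<'E'
from h import *
c=cur();print(c[0]);piv=np.array([.650,.078]);v=c[0][:2]-piv;print("r",np.hypot(*v),"ang",np.degrees(np.arctan2(v[1],v[0])))
ang0=np.arctan2(v[1],v[0]);rr=np.hypot(*v)
X=c[1].apply([1,0,0]);y0=np.degrees(np.arctan2(X[1],X[0]))
for i in range(1,11):
    a=ang0+np.radians(4.5*i);b=pose(piv[0]+.234*np.cos(a),piv[1]+.234*np.sin(a),c[0][2],y0+3.2*i)
    print(i,np.degrees(a).round(1),rel(c,b))
E
```

```text
clock: 4.9
tool_pos: [0.4751, 0.2377, 0.1918]
eef_rot: [0.26, 0.966, 0.001, 0.001]
contact_force: [0.4, 0.3, 4.9]
opening: 0.176
finger_force: 12.0
[0.47510246 0.23766149 0.19181339]
r 0.2368141451117574 ang 137.6074879646081
1 142.1 [0.003, -0.125, -0.0, 0.001, 0.001, -0.036]
2 146.6 [0.015, -0.247, -0.001, 0.001, 0.001, -0.071]
3 151.1 [0.017, -0.369, -0.001, 0.001, 0.001, -0.107]
4 155.6 [0.01, -0.491, -0.001, 0.001, 0.001, -0.142]
5 160.1 [-0.007, -0.613, -0.001, 0.001, 0.001, -0.178]
6 164.6 [-0.034, -0.732, -0.002, 0.001, 0.001, -0.213]
7 169.1 [-0.069, -0.849, -0.002, 0.001, 0.001, -0.249]
8 173.6 [-0.114, -0.963, -0.002, 0.001, 0.001, -0.284]
9 178.1 [-0.168, -1.073, -0.002, 0.001, 0.001, -0.32]
10 182.6 [-0.23, -1.179, -0.002, 0.001, 0.001, -0.356]
```

```bash
python3 -m pendant '[0,0.003,-0.125,0,0,0,-0.036, 0,0.015,-0.247,0,0,0,-0.071, 0,0.017,-0.369,0,0,0,-0.107, 0,0.01,-0.491,0,0,0,-0.142, 0,-0.007,-0.613,0,0,0,-0.178, 0,-0.034,-0.732,0,0,0,-0.213, 0,-0.069,-0.849,0,0,0,-0.249, 0,-0.069,-0.849,0,0,0,-0.249, 0,-0.069,-0.849,0,0,0,-0.249]' 12
python3 - <<'E'
from h import *
from plant import r
c=cur();print(c[0]);piv=np.array([.650,.078]);v=c[0][:2]-piv;print("r",np.hypot(*v),"ang",np.degrees(np.arctan2(v[1],v[0])))
t=r.snapshot("top");s=r.snapshot("side");pickle.dump((t,s),open("d2.pkl","wb"))
a=cv2.resize(t["img"][120:225,215:320,::-1],(400,400),interpolation=cv2.INTER_CUBIC)
b=cv2.resize(s["img"][120:260,230:370,::-1],(400,400),interpolation=cv2.INTER_CUBIC)
cv2.imwrite("pics/m2.png",np.hstack([a,b]))
E
```

```text
clock: 5.8
tool_pos: [0.4197, 0.1212, 0.1915]
eef_rot: [0.067, 0.998, -0.0, 0.001]
contact_force: [-1.0, 0.0, 6.7]
opening: 0.174
finger_force: 12.0
[0.41973343 0.12122427 0.19150436]
r 0.23428835339454418 ang 169.36849881819563
```

View pics/m2.png

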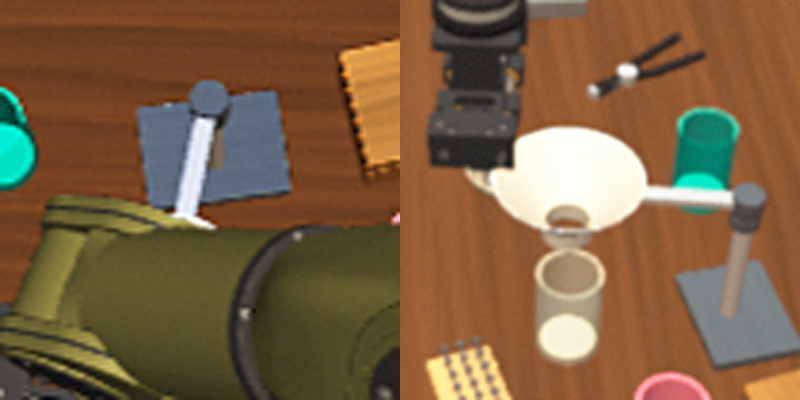

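The pinch and swing work. In the side view (crop), the jar rim centre is at (570,275), its floor at (568,340) and the spout end at (566,233).

```bash
python3 - <<'E'
from h import *
t,s=pickle.load(open("d2.pkl","rb"));d=pickle.load(open("d0.pkl","rb"))
S=lambda x,y:((x-400)/2.857+230,y/2.857+120)
print("rim side",onz(s,*S(570,275),.095),"floor side",onz(s,*S(568,340),.006),"spout side",onz(s,*S(566,233),.105))
T=lambda x,y:((x-400)/3.571+185,y/3.571+130)
# predicted outlines vs image: jar at candidates
for p in((.490,.0635),(.492,.066),(.490,.061)):
  for im,n in((d["top"],"top"),(s,"side")):
    th=np.linspace(0,2*np.pi,73)
    for z,rad in((.095,.031),(0,.031)):
        q=np.array([proj(im,(p[0]+rad*np.cos(a),p[1]+rad*np.sin(a),z)) for a in th])
        q=(q-[185,130])*3.571+[400,0] if n=="top" else (q-[230,120])*2.857+[400,0]
        print(p,n,z,"l/r %.0f %.0f t/b %.0f %.0f"%(q[:,0].min(),q[:,0].max(),q[:,1].min(),q[:,1].max()))
E
```

```text
rim side [0.49408492 0.0628286  0.095     ] floor side [0.49460523 0.06087258 0.006     ] spout side [0.4944598  0.10659216 0.105     ]
(0.49, 0.0635) top 0.095 l/r 682 758 t/b 237 311
(0.49, 0.0635) top 0 l/r 687 757 t/b 261 330
(0.49, 0.0635) side 0.095 l/r 531 600 t/b 250 300
(0.49, 0.0635) side 0 l/r 530 595 t/b 318 367
(0.492, 0.066) top 0.095 l/r 679 755 t/b 235 309
(0.492, 0.066) top 0 l/r 684 755 t/b 258 328
(0.492, 0.066) side 0.095 l/r 533 602 t/b 248 298
(0.492, 0.066) side 0 l/r 532 597 t/b 316 365
(0.49, 0.061) top 0.095 l/r 685 761 t/b 237 311
(0.49, 0.061) top 0 l/r 690 760 t/b 261 330
(0.49, 0.061) side 0.095 l/r 531 600 t/b 252 302
(0.49, 0.061) side 0 l/r 531 595 t/b 320 370
```

```bash
python3 - <<'E'
from h import *
c=cur();piv=np.array([.650,.078]);v=c[0][:2]-piv
ang0=np.arctan2(v[1],v[0])
X=c[1].apply([1,0,0]);y0=np.degrees(np.arctan2(X[1],X[0]));print(y0)
for i in range(1,5):
    a=ang0+np.radians(4*i);b=pose(piv[0]+.234*np.cos(a),piv[1]+.234*np.sin(a),c[0][2],y0+2*i)
    print(i,np.degrees(a).round(1),rel(c,b))
E
```

```text
172.28142494706623
1 173.3 [0.0, -0.109, 0.0, -0.0, 0.001, -0.022]
2 177.3 [-0.006, -0.218, 0.0, -0.0, 0.001, -0.044]
3 181.3 [-0.019, -0.326, 0.0, -0.0, 0.001, -0.067]
4 185.3 [-0.04, -0.433, 0.0, -0.0, 0.001, -0.089]
```

```bash
python3 -m pendant '[0,0,-0.109,0,0,0,-0.022, 0,-0.006,-0.218,0,0,0,-0.044, 0,-0.019,-0.326,0,0,0,-0.067, 0,-0.04,-0.433,0,0,0,-0.089, 0,-0.04,-0.433,0,0,0,-0.089, 0,-0.04,-0.433,0,0,0,-0.089]' 12
python3 - <<'E'
from h import *
from plant import r
c=cur();print(c[0]);piv=np.array([.650,.078]);v=c[0][:2]-piv;print("r",np.hypot(*v),"ang",np.degrees(np.arctan2(v[1],v[0])))
s=r.snapshot("side");pickle.dump(s,open("d3.pkl","wb"))
cv2.imwrite("pics/m3.png",cv2.resize(s["img"][165:265,240:340,::-1],(600,600),interpolation=cv2.INTER_CUBIC))
E
```

```text
clock: 6.5
tool_pos: [0.4174, 0.0559, 0.1914]
eef_rot: [-0.002, 1.0, -0.0, 0.001]
contact_force: [-0.3, -0.1, 5.3]
opening: 0.174
finger_force: 12.0
[0.41735119 0.05592478 0.19138805]
r 0.23369378770655258 ang -174.5796342431009
```

View pics/m3.png

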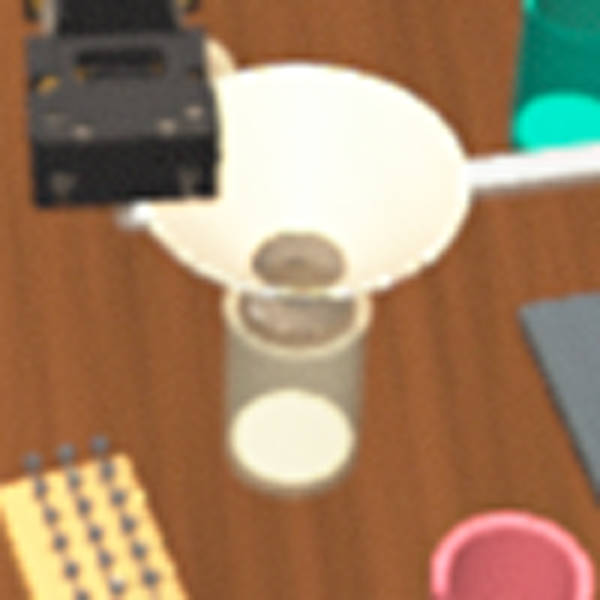

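```bash
python3 - <<'E'
from h import *
s=pickle.load(open("d3.pkl","rb"));th=np.linspace(0,2*np.pi,145)
def ext(p,z,rad):
    q=np.array([proj(s,(p[0]+rad*np.cos(a),p[1]+rad*np.sin(a),z)) for a in th]);q=(q-[240,165])*6
    print(p,z,"l/r %.0f %.0f t/b %.0f %.0f"%(q[:,0].min(),q[:,0].max(),q[:,1].min(),q[:,1].max()))
for p in((.491,.063),(.494,.063),(.494,.060)): ext(p,.095,.031);ext(p,.006,.027);ext(p,.175,.068)
E
```

```text
(0.491, 0.063) 0.095 l/r 218 362 t/b 256 361
(0.491, 0.063) 0.006 l/r 225 344 t/b 396 487
(0.491, 0.063) 0.175 l/r 129 461 t/b 63 295
(0.494, 0.063) 0.095 l/r 225 369 t/b 256 361
(0.494, 0.063) 0.006 l/r 232 350 t/b 396 487
(0.494, 0.063) 0.175 l/r 136 469 t/b 63 295
(0.494, 0.06) 0.095 l/r 225 369 t/b 261 366
(0.494, 0.06) 0.006 l/r 232 351 t/b 401 492
(0.494, 0.06) 0.175 l/r 137 470 t/b 68 301
```

The jar rim spans u 222–370 with its bottom at 358, and the mouth spans v 63–298. The spout and jar therefore agree within about 3 mm. I'll release and rise, then test the pour tilt without the scoop.

```bash
python3 -m pendant '[0.4,0,0,0,0,0,0, 0.4,0,0,0,0,0,0, 0.4,0,0,0,0,0,0, 0.4,0,0,-0.3,0,0,0, 0.4,0,0,-0.6,0,0,0, 0.4,0,0,-0.9,0,0,0, 0.4,0,0,-0.9,0,0,0]'
cat >> h.py <<'E'
M=np.array([.492,.063])
def pour(yaw,th,back=.025,zl=.190,M=M):
    a=np.radians(yaw);f=np.array([np.cos(a),np.sin(a)]);t=np.radians(th)
    fw=-back-(.044*np.cos(t)-.079*np.sin(t)); z=zl+.044*np.sin(t)+.079*np.cos(t)
    fw-=.019*np.sin(t); z-=.019*np.cos(t)
    return (*(M+fw*f),z,yaw,th)
E
python3 - <<'E'
from h import *
from plant import r
print(np.round(r.get_state()["q"],3))
for yaw in(185.4,90):
    plan(pour(yaw,0),pour(yaw,20),pour(yaw,40),pour(yaw,55))
E
```

```text
clock: 7.25
tool_pos: [0.4194, 0.0585, 0.3303]
eef_rot: [-0.003, 1.0, 0.001, 0.005]
contact_force: [-0.6, -0.2, -1.0]
opening: 0.397
finger_force: 0.0
[ 0.497  0.451 -1.092  1.981  0.485  0.988  0.747]
at [0.4194 0.0585 0.3303] yaw -179.7
(np.float64(0.5606937755576125), np.float64(0.06949347361897751), np.float64(0.25), 185.4, 0) [-0.937, 0.067, 0.544, 0.001, 0.006, -0.057]
(np.float64(0.5376218925592852), np.float64(0.06731253855792346), np.float64(0.26143044355348394), 185.4, 20) [0.154, -0.0, -0.076, 0.0, -0.222, 0.0]
(np.float64(0.5120493226574053), np.float64(0.06489521898741818), np.float64(0.26424532141334645), 185.4, 40) [0.154, 0.0, -0.076, 0.0, -0.222, -0.0]
(np.float64(0.49308341089206026), np.float64(0.06310241248190247), np.float64(0.2604572761297784), 185.4, 55) [0.114, -0.0, -0.062, -0.0, -0.167, -0.0]
at [0.4194 0.0585 0.3303] yaw -179.7
(np.float64(0.492), np.float64(-0.006000000000000005), np.float64(0.25), 90, 0) [-0.477, -0.434, 0.539, 0.006, 0.003, 1.003]
(np.float64(0.492), np.float64(0.017174733284960157), np.float64(0.26143044355348394), 90, 20) [0.154, 0.0, -0.076, 0.0, -0.222, 0.0]
(np.float64(0.492), np.float64(0.042861301083957325), np.float64(0.26424532141334645), 90, 40) [0.154, 0.0, -0.076, 0.0, -0.222, 0.0]
(np.float64(0.492), np.float64(0.061911759457893484), np.float64(0.2604572761297784), 90, 55) [0.114, 0.0, -0.062, 0.0, -0.167, 0.0]
```

```bash
python3 -m pendant '[0.4,-0.94,0.067,0.544,0,0,-0.057, 0.4,-0.94,0.067,0.544,0,0,-0.057, 0.4,-0.94,0.067,0.544,0,0,-0.057, 0.4,-0.94,0.067,0.544,0,0,-0.057, 0.4,-0.94,0.067,0.544,0,0,-0.057]'
python3 -m pendant '[0.4,0.154,0,-0.076,0,-0.222,0, 0.4,0.154,0,-0.076,0,-0.222,0, 0.4,0.154,0,-0.076,0,-0.222,0, 0.4,0.154,0,-0.076,0,-0.222,0]'
python3 -c "
from plant import r
print([round(x,3) for x in r.get_state()['q']])"
python3 -m pendant '[0.4,0.154,0,-0.076,0,-0.222,0, 0.4,0.154,0,-0.076,0,-0.222,0, 0.4,0.154,0,-0.076,0,-0.222,0, 0.4,0.154,0,-0.076,0,-0.222,0]'
python3 -c "
from h import *
from plant import r
c=cur();print(np.degrees(np.arccos(-c[1].apply([0,0,1])[2])),[round(x,3) for x in r.get_state()['q']])"
```

```text
clock: 7.75
tool_pos: [0.5575, 0.0675, 0.2419]
eef_rot: [-0.047, 0.999, 0.0, -0.002]
contact_force: [-0.2, 0.6, -0.2]
opening: 0.402
finger_force: 0.0
clock: 8.15
tool_pos: [0.5311, 0.0645, 0.2562]
eef_rot: [-0.049, 0.984, 0.007, 0.173]
contact_force: [0.4, 0.2, 0.2]
opening: 0.4
finger_force: 0.0
[np.float64(0.291), np.float64(0.533), np.float64(-0.802), np.float64(2.124), np.float64(1.098), np.float64(0.532), np.float64(0.35)]
clock: 8.55
tool_pos: [0.5156, 0.0501, 0.2553]
eef_rot: [-0.04, 0.957, -0.016, 0.286]
contact_force: [-0.4, -0.3, -1.5]
opening: 0.4
finger_force: 0.0
33.328482034795314 [np.float64(0.237), np.float64(0.514), np.float64(-0.792), np.float64(2.388), np.float64(1.918), np.float64(0.611), np.float64(-0.536)]
```

```bash
python3 -c "
from h import *
plan(pour(185.4,40),pour(185.4,50))"
python3 -m pendant '[0.4,0.1,0,-0.1,0,-0.1,0, 0.4,0.1,0,-0.1,0,-0.1,0, 0.4,0.1,0,-0.1,0,-0.1,0, 0.4,0.1,0,-0.1,0,-0.1,0, 0.4,0.1,0,-0.1,0,-0.1,0]'
python3 -c "
from h import *
from plant import r
c=cur();print(np.degrees(np.arccos(-c[1].apply([0,0,1])[2])),[round(x,3) for x in r.get_state()['q']])"
```

```text
at [0.5156 0.0501 0.2553] yaw -174.0
(np.float64(0.5120493226574053), np.float64(0.06489521898741818), np.float64(0.26424532141334645), 185.4, 40) [-0.022, 0.097, -0.064, -0.038, -0.076, 0.007]
(np.float64(0.49928750187215903), np.float64(0.06368887174669015), np.float64(0.2622732120784274), 185.4, 50) [0.074, -0.0, -0.045, -0.0, -0.111, 0.0]
clock: 9.05
tool_pos: [0.4982, 0.0473, 0.2593]
eef_rot: [-0.04, 0.934, -0.014, 0.354]
contact_force: [0.0, 0.4, 0.6]
opening: 0.402
finger_force: 0.0
41.49855900012041 [np.float64(0.463), np.float64(0.814), np.float64(-1.473), np.float64(2.558), np.float64(1.865), np.float64(1.283), np.float64(-0.596)]
```

```bash
python3 -c "
from h import *
plan((.50,.05,.32,165,0),(.495,.0,.29,120,0),pour(90,0))"
```

```text
at [0.4982 0.0473 0.2593] yaw -173.5
(0.5, 0.05, 0.32, 165, 0) [-0.277, -0.006, -0.295, 0.042, 0.461, 0.212]
(0.495, 0.0, 0.29, 120, 0) [-0.054, -0.331, 0.2, 0.0, 0.0, 0.5]
(np.float64(0.492), np.float64(-0.006000000000000005), np.float64(0.25), 90, 0) [-0.025, -0.037, 0.267, 0.0, 0.0, 0.333]
```

```bash
python3 -m pendant '[0.4,-0.277,0,-0.295,0.04,0.46,0.21, 0.4,-0.277,0,-0.295,0.04,0.46,0.21, 0.4,-0.277,0,-0.295,0.04,0.46,0.21, 0.4,-0.277,0,-0.295,0.04,0.46,0.21, 0.4,-0.277,0,-0.295,0.04,0.46,0.21, 0.4,-0.277,0,-0.295,0.04,0.46,0.21, 0.4,-0.277,0,-0.295,0.04,0.46,0.21, 0.4,-0.277,0,-0.295,0.04,0.46,0.21]'
python3 -m pendant '[0.4,-0.05,-0.33,0.2,0,0,0.5, 0.4,-0.05,-0.33,0.2,0,0,0.5, 0.4,-0.05,-0.33,0.2,0,0,0.5, 0.4,-0.05,-0.33,0.2,0,0,0.5, 0.4,-0.05,-0.33,0.2,0,0,0.5, 0.4,-0.05,-0.33,0.2,0,0,0.5, 0.4,-0.05,-0.33,0.2,0,0,0.5]'
python3 -c "
from h import *
from plant import r
c=cur();print(np.degrees(np.arccos(-c[1].apply([0,0,1])[2])),[round(x,3) for x in r.get_state()['q']])
plan(pour(90,0),pour(90,20),pour(90,40),pour(90,55))"
```

```text
clock: 9.85
tool_pos: [0.5001, 0.0535, 0.3215]
eef_rot: [0.126, 0.992, 0.002, 0.004]
contact_force: [-0.1, 0.3, -0.2]
opening: 0.394
finger_force: 0.0
clock: 10.55
tool_pos: [0.4937, 0.0035, 0.2914]
eef_rot: [0.494, 0.869, 0.002, 0.003]
contact_force: [0.4, -0.6, 0.1]
opening: 0.404
finger_force: 0.0
0.40494742429737 [np.float64(0.574), np.float64(0.651), np.float64(-1.139), np.float64(1.864), np.float64(0.68), np.float64(1.074), np.float64(-0.299)]
at [0.4937 0.0035 0.2914] yaw 120.7
(np.float64(0.492), np.float64(-0.006000000000000005), np.float64(0.25), 90, 0) [-0.048, -0.044, 0.276, 0.004, 0.001, 0.342]
(np.float64(0.492), np.float64(0.017174733284960157), np.float64(0.26143044355348394), 90, 20) [0.154, 0.0, -0.076, 0.0, -0.222, 0.0]
(np.float64(0.492), np.float64(0.042861301083957325), np.float64(0.26424532141334645), 90, 40) [0.154, 0.0, -0.076, 0.0, -0.222, 0.0]
(np.float64(0.492), np.float64(0.061911759457893484), np.float64(0.2604572761297784), 90, 55) [0.114, 0.0, -0.062, 0.0, -0.167, 0.0]
```

```bash
python3 -m pendant '[0.4,-0.05,-0.044,0.27,0,0,0.34, 0.4,-0.05,-0.044,0.27,0,0,0.34, 0.4,-0.05,-0.044,0.27,0,0,0.34, 0.4,-0.05,-0.044,0.27,0,0,0.34, 0.4,-0.05,-0.044,0.27,0,0,0.34]'
for i in 1 2 ; do echo; done
python3 -m pendant '[0.4,0.154,0,-0.076,0,-0.222,0, 0.4,0.154,0,-0.076,0,-0.222,0, 0.4,0.154,0,-0.076,0,-0.222,0, 0.4,0.154,0,-0.076,0,-0.222,0]'
python3 -m pendant '[0.4,0.154,0,-0.076,0,-0.222,0, 0.4,0.154,0,-0.076,0,-0.222,0, 0.4,0.154,0,-0.076,0,-0.222,0, 0.4,0.154,0,-0.076,0,-0.222,0]'
python3 -m pendant '[0.4,0.114,0,-0.062,0,-0.167,0, 0.4,0.114,0,-0.062,0,-0.167,0, 0.4,0.114,0,-0.062,0,-0.167,0, 0.4,0.114,0,-0.062,0,-0.167,0]'
python3 -c "
from h import *
from plant import r
c=cur();print(np.degrees(np.arccos(-c[1].apply([0,0,1])[2])),[round(x,3) for x in r.get_state()['q']])
plan(pour(90,55))"
```

```text
clock: 11.05
tool_pos: [0.4925, -0.0063, 0.2505]
eef_rot: [0.707, 0.708, 0.003, 0.001]
contact_force: [-0.5, 0.4, 1.0]
opening: 0.399
finger_force: 0.0


clock: 11.45
tool_pos: [0.4927, 0.0195, 0.2616]
eef_rot: [0.694, 0.699, -0.12, 0.123]
contact_force: [1.1, -0.6, 0.8]
opening: 0.403
finger_force: 0.0
clock: 11.85
tool_pos: [0.4927, 0.0428, 0.2633]
eef_rot: [0.665, 0.665, -0.24, 0.241]
contact_force: [0.3, 0.4, 0.2]
opening: 0.396
finger_force: 0.0
clock: 12.25
tool_pos: [0.4932, 0.0595, 0.2609]
eef_rot: [0.63, 0.626, -0.324, 0.326]
contact_force: [0.9, 0.0, 0.1]
opening: 0.401
finger_force: 0.0
54.74034767354682 [np.float64(-0.355), np.float64(0.849), np.float64(-0.545), np.float64(1.757), np.float64(0.9), np.float64(1.645), np.float64(-1.362)]
at [0.4932 0.0595 0.2609] yaw 89.4
(np.float64(0.492), np.float64(0.061911759457893484), np.float64(0.2604572761297784), 90, 55) [0.012, -0.008, -0.011, -0.001, -0.003, -0.004]
```

```bash
python3 -c "
from h import *
plan((.492,-.03,.30,90,0),(.53,-.13,.27,130),(.577,-.241,.2,167.6),(.577,-.241,.063,167.6))"
```

```text
at [0.4932 0.0595 0.2609] yaw 89.4
(0.492, -0.03, 0.3, 90, 0) [-0.557, -0.004, 0.337, 0.001, 0.608, -0.004]
(0.53, -0.13, 0.27, 130) [-0.667, 0.253, 0.2, 0.0, 0.0, -0.444]
(0.577, -0.241, 0.2, 167.6) [-0.768, -0.236, 0.467, 0.0, 0.0, -0.418]
(0.577, -0.241, 0.063, 167.6) [0.0, 0.0, 0.913, 0.0, 0.0, 0.0]
```

```bash
python3 -m pendant '[0.5,-0.557,0,0.337,0,0.608,0, 0.5,-0.557,0,0.337,0,0.608,0, 0.5,-0.557,0,0.337,0,0.608,0, 0.5,-0.557,0,0.337,0,0.608,0, 0.5,-0.557,0,0.337,0,0.608,0, 0.5,-0.557,0,0.337,0,0.608,0, 0.5,-0.557,0,0.337,0,0.608,0, 0.5,-0.557,0,0.337,0,0.608,0]'
python3 -m pendant '[0.5,-0.667,0.253,0.2,0,0,-0.444, 0.5,-0.667,0.253,0.2,0,0,-0.444, 0.5,-0.667,0.253,0.2,0,0,-0.444, 0.5,-0.667,0.253,0.2,0,0,-0.444, 0.5,-0.667,0.253,0.2,0,0,-0.444, 0.5,-0.667,0.253,0.2,0,0,-0.444, 0.5,-0.667,0.253,0.2,0,0,-0.444]'
python3 -m pendant '[0.5,-0.768,-0.236,0.467,0,0,-0.418, 0.5,-0.768,-0.236,0.467,0,0,-0.418, 0.5,-0.768,-0.236,0.467,0,0,-0.418, 0.5,-0.768,-0.236,0.467,0,0,-0.418, 0.5,-0.768,-0.236,0.467,0,0,-0.418, 0.5,-0.768,-0.236,0.467,0,0,-0.418, 0.5,-0.768,-0.236,0.467,0,0,-0.418]'
python3 - <<'E'
from h import *
from plant import r
print([round(x,2) for x in r.get_state()['q']])
plan((.577,-.241,.2,167.6),(.577,-.241,.063,167.6))
w=r.snapshot("wrist");s=r.snapshot("side")
print("bar ends wrist",proj(w,(.624,-.2513,.09)),proj(w,(.545,-.234,.09)))
cv2.imwrite("pics/w2.png",np.hstack([w["img"][:,:,::-1],s["img"][:,265:505,::-1]]))
E
```

```text
clock: 13.05
tool_pos: [0.4922, -0.0339, 0.3011]
eef_rot: [0.711, 0.703, 0.001, 0.004]
contact_force: [-0.1, -0.0, -0.3]
opening: 0.502
finger_force: 0.0
clock: 13.75
tool_pos: [0.5304, -0.1284, 0.2712]
eef_rot: [0.425, 0.905, -0.0, 0.004]
contact_force: [-0.7, 0.0, -0.7]
opening: 0.5
finger_force: 0.0
clock: 14.45
tool_pos: [0.5776, -0.2396, 0.2015]
eef_rot: [0.11, 0.994, -0.001, 0.003]
contact_force: [-0.3, -0.8, 0.4]
opening: 0.5
finger_force: 0.0
[np.float64(0.87), np.float64(0.97), np.float64(-1.15), np.float64(1.58), np.float64(0.93), np.float64(1.21), np.float64(0.88)]
at [ 0.5776 -0.2396  0.2015] yaw 167.3
(0.577, -0.241, 0.2, 167.6) [0.002, -0.01, 0.01, -0.001, 0.004, -0.003]
(0.577, -0.241, 0.063, 167.6) [0.0, 0.0, 0.913, 0.0, 0.0, 0.0]
bar ends wrist (np.float64(278.2061505171023), np.float64(256.9346069381774)) (np.float64(277.65473941540745), np.float64(169.4383260103447))
```

View pics/w2.png

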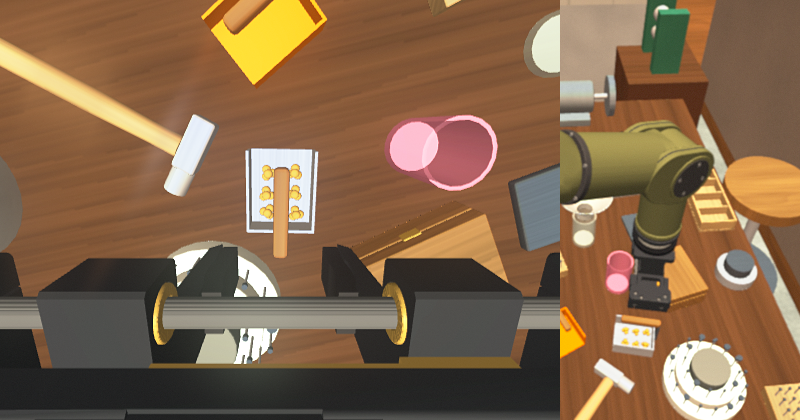

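The wrist view shows the bar from (281,168) to (280,257), against a predicted u of about 278, so it is aligned within 2 mm. I'll check clearance to the carousel before descending.

```bash
python3 - <<'E'
from h import *
d=pickle.load(open("d0.pkl","rb"));t,s=d["top"],d["side"]
print(tri(ray(t,593*.7,203*.7),ray(s,596*.7,526*.7)), onz(t,586*.7,212*.7,.04))
th=np.linspace(0,2*np.pi,99)
for p in((.66,-.345),(.67,-.34)):
  for z,rad in((.0,.085),(.03,.085)):
    q=np.array([proj(t,(p[0]+rad*np.cos(a),p[1]+rad*np.sin(a),z)) for a in th])/.7;print(p,z,q.min(0),q.max(0))
E
```

```text
[ 0.70562135 -0.35721638  0.08305878] [ 0.69720962 -0.35360317  0.04      ]
(0.66, -0.345) 0.0 [539.73777631 197.45668867] [615.85365608 270.52901891]
(0.66, -0.345) 0.03 [542.50756817 192.78318859] [620.20172977 267.27400998]
(0.67, -0.34) 0.0 [537.43588682 193.2095962 ] [613.44544788 266.08512439]
(0.67, -0.34) 0.03 [540.15439891 188.45582269] [617.73779072 262.74188411]
```

```bash
python3 -m pendant '[0.5,0,-0.01,0.3,0,0,0, 0.5,0,-0.01,0.55,0,0,0, 0.5,0,-0.01,0.75,0,0,0, 0.5,0,-0.01,0.88,0,0,0, 0.5,0,-0.01,0.92,0,0,0, 0.5,0,-0.01,0.92,0,0,0]'
python3 -m pendant '[0,0,0,0,0,0,0, 0,0,0,0,0,0,0, 0,0,0,0,0,0,0, 0,0,0,0,0,0,0, 0,0,0,0,0,0,0]' 50
python3 -m pendant '[0,0,0,-0.05,0,0,0, 0,0,0,-0.15,0,0,0, 0,0,0,-0.3,0,0,0, 0,0,0,-0.5,0,0,0, 0,0,0,-0.7,0,0,0, 0,0,0,-0.85,0,0,0, 0,0,0,-0.95,0,0,0, 0,0,0,-1,0,0,0, 0,0,0,-1,0,0,0]'
python3 - <<'E'
from h import *
from plant import r
print([round(x,2) for x in r.get_state()['q']])
plan((.56,-.20,.29,150),(.53,-.12,.31,125),(.50,-.04,.31,100),pour(90,0,zl=.192))
E
```

```text
clock: 15.15
tool_pos: [0.5781, -0.2415, 0.0631]
eef_rot: [0.11, 0.994, -0.001, 0.003]
contact_force: [0.4, 0.3, 0.3]
opening: 0.5
finger_force: 0.0
clock: 15.65
tool_pos: [0.5784, -0.2412, 0.0637]
eef_rot: [0.109, 0.994, -0.001, 0.003]
contact_force: [-0.3, 1.9, 2.9]
opening: 0.15
finger_force: 50.0
clock: 16.55
tool_pos: [0.5772, -0.2415, 0.2137]
eef_rot: [0.11, 0.994, -0.001, 0.003]
contact_force: [0.0, -0.8, -3.5]
opening: 0.147
finger_force: 50.0
[np.float64(0.87), np.float64(0.95), np.float64(-1.15), np.float64(1.57), np.float64(0.91), np.float64(1.23), np.float64(0.9)]
at [ 0.5772 -0.2415  0.2137] yaw 167.4
(0.56, -0.2, 0.29, 150) [0.169, 0.244, -0.51, -0.0, 0.005, 0.194]
(0.53, -0.12, 0.31, 125) [0.44, 0.362, -0.133, 0.0, 0.0, 0.278]
(0.5, -0.04, 0.31, 100) [0.552, 0.142, 0.0, 0.0, 0.0, 0.278]
(np.float64(0.492), np.float64(-0.006000000000000005), np.float64(0.252), 90, 0) [0.232, -0.013, 0.387, 0.0, 0.0, 0.111]
```

```bash
python3 -m pendant '[0,0.02,0.03,-0.05,0,0,0.02, 0,0.05,0.08,-0.16,0,0,0.06, 0,0.09,0.13,-0.28,0,0,0.1, 0,0.13,0.19,-0.4,0,0,0.15, 0,0.16,0.23,-0.48,0,0,0.18, 0,0.17,0.245,-0.51,0,0,0.195, 0,0.17,0.245,-0.51,0,0,0.195]'
python3 -m pendant '[0,0.03,0.03,-0.01,0,0,0.02, 0,0.1,0.08,-0.03,0,0,0.06, 0,0.19,0.15,-0.06,0,0,0.12, 0,0.28,0.23,-0.09,0,0,0.18, 0,0.36,0.3,-0.11,0,0,0.23, 0,0.42,0.345,-0.13,0,0,0.265, 0,0.44,0.36,-0.13,0,0,0.28, 0,0.44,0.36,-0.13,0,0,0.28]'
python3 -m pendant '[0,0.04,0.01,0,0,0,0.02, 0,0.12,0.03,0,0,0,0.06, 0,0.24,0.06,0,0,0,0.12, 0,0.36,0.09,0,0,0,0.18, 0,0.46,0.12,0,0,0,0.23, 0,0.53,0.14,0,0,0,0.265, 0,0.55,0.14,0,0,0,0.28, 0,0.55,0.14,0,0,0,0.28]'
python3 - <<'E'
from h import *
from plant import r
print([round(x,2) for x in r.get_state()['q']])
plan(pour(90,0,zl=.192))
s=r.snapshot("side");w=r.snapshot("wrist")
cv2.imwrite("pics/s4.png",np.hstack([w["img"][:,:,::-1],s["img"][:,180:420,::-1]]))
E
```

```text
clock: 17.25
tool_pos: [0.5595, -0.1996, 0.2889]
eef_rot: [0.259, 0.966, -0.001, 0.003]
contact_force: [-0.1, 0.7, -3.1]
opening: 0.15
finger_force: 50.0
clock: 18.05
tool_pos: [0.5293, -0.1202, 0.3076]
eef_rot: [0.464, 0.886, -0.0, 0.003]
contact_force: [-1.2, -0.0, -3.2]
opening: 0.15
finger_force: 50.0
clock: 18.85
tool_pos: [0.5, -0.0408, 0.3077]
eef_rot: [0.646, 0.763, 0.0, 0.003]
contact_force: [-0.5, -0.0, -2.7]
opening: 0.15
finger_force: 50.0
[np.float64(0.58), np.float64(0.57), np.float64(-0.97), np.float64(1.82), np.float64(0.55), np.float64(1.04), np.float64(-0.43)]
at [ 0.5    -0.0408  0.3077] yaw 99.5
(np.float64(0.492), np.float64(-0.006000000000000005), np.float64(0.252), 90, 0) [0.239, -0.016, 0.37, 0.003, 0.002, 0.106]
```

View pics/s4.png

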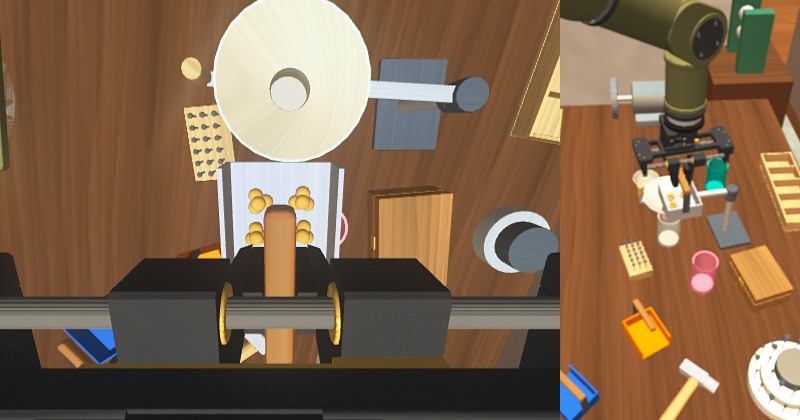

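The wrist view shows the scoop level with its nuggets still in it, lip at (281,162). The funnel mouth is centred near (292,79), and the jar floor is visible through the spout at (290,90). I'll advance and compute the tilt rows.

```bash
python3 -m pendant '[0,0.03,0,0.04,0,0,0.02, 0,0.09,0,0.14,0,0,0.05, 0,0.16,0,0.24,0,0,0.08, 0,0.22,-0.01,0.33,0,0,0.1, 0,0.24,-0.016,0.37,0,0,0.106, 0,0.24,-0.016,0.37,0,0,0.106, 0,0.24,-0.016,0.37,0,0,0.106]'
python3 - <<'E'
from h import *
from plant import r
w=r.snapshot("wrist")
h=cv2.cvtColor(w["img"],cv2.COLOR_RGB2GRAY);cv2.imwrite("pics/w5.png",w["img"][:,:,::-1])
c=cur();plan(pour(90,0,zl=.192))
for th in(8,16,22,26,30,34,38,42,46,50,55):print(th,rel(c,pose(*pour(90,th,zl=.192))))
print("predicted mouth px",proj(w,(*M,.175)))
E
```

```text
clock: 19.65
tool_pos: [0.4926, -0.0058, 0.2527]
eef_rot: [0.708, 0.707, 0.001, 0.003]
contact_force: [-0.0, 0.7, -3.0]
opening: 0.151
finger_force: 50.0
at [ 0.4927 -0.0057  0.2529] yaw 89.9
(np.float64(0.492), np.float64(-0.006000000000000005), np.float64(0.252), 90, 0) [-0.002, -0.005, 0.006, 0.004, 0.002, -0.001]
8 [0.057, -0.004, -0.031, 0.004, -0.087, -0.001]
16 [0.12, -0.004, -0.059, 0.004, -0.176, -0.002]
22 [0.169, -0.004, -0.075, 0.004, -0.243, -0.002]
26 [0.203, -0.004, -0.082, 0.004, -0.287, -0.002]
30 [0.237, -0.004, -0.087, 0.004, -0.332, -0.002]
34 [0.272, -0.004, -0.09, 0.004, -0.376, -0.002]
38 [0.306, -0.004, -0.09, 0.004, -0.421, -0.002]
42 [0.341, -0.005, -0.088, 0.004, -0.465, -0.003]
46 [0.375, -0.005, -0.084, 0.004, -0.51, -0.003]
50 [0.409, -0.005, -0.077, 0.004, -0.554, -0.003]
55 [0.451, -0.005, -0.065, 0.003, -0.61, -0.003]
predicted mouth px (np.float64(277.6052460126397), np.float64(126.83532543511878))
```

View pics/w5.png

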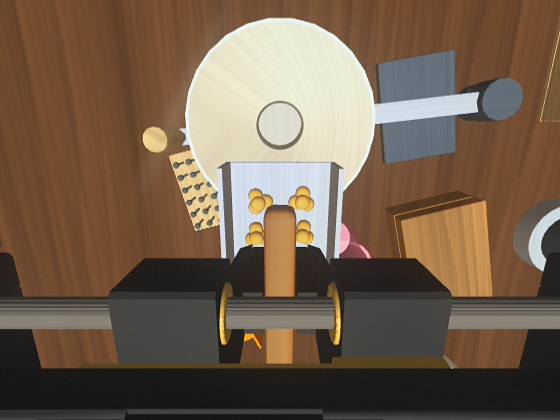

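```bash
python3 - <<'E'
from h import *
from plant import r
w=r.snapshot("wrist");th=np.linspace(0,2*np.pi,145)
def e(p,z,rad):
    q=np.array([proj(w,(p[0]+rad*np.cos(a),p[1]+rad*np.sin(a),z)) for a in th]);print(p,z,q.min(0).round(),q.max(0).round())
for p in((.492,.063),(.492,.070)): e(p,.175,.068);e(p,.123,.02);e(p,.105,.02)
print(onz(w,280,163,.192),onz(w,280,18,.175)[1]-.068)
E
```

```text
(0.492, 0.063) 0.175 [181.  19.] [373. 218.]
(0.492, 0.063) 0.123 [255. 103.] [300. 150.]
(0.492, 0.063) 0.105 [256. 104.] [299. 149.]
(0.492, 0.07) 0.175 [181.   6.] [374. 209.]
(0.492, 0.07) 0.123 [254.  94.] [300. 142.]
(0.492, 0.07) 0.105 [256.  96.] [299. 141.]
[0.49373771 0.03935295 0.192     ] 0.06340488977655173
```

The funnel is confirmed at (0.493, 0.063) and the lip at y = 0.039, so I'll tip now.

```bash
python3 -m pendant '[0,0.057,0,-0.031,0,-0.087,0, 0,0.12,0,-0.059,0,-0.176,0, 0,0.169,0,-0.075,0,-0.243,0, 0,0.203,0,-0.082,0,-0.287,0, 0,0.237,0,-0.087,0,-0.332,0, 0,0.272,0,-0.09,0,-0.376,0, 0,0.306,0,-0.09,0,-0.421,0, 0,0.341,0,-0.088,0,-0.465,0, 0,0.375,0,-0.084,0,-0.51,0, 0,0.409,0,-0.077,0,-0.554,0, 0,0.451,0,-0.065,0,-0.61,0, 0,0.451,0,-0.065,0,-0.61,0]'
python3 -m pendant '[0,0,0,0,0,0,0, 0,0,0,0,0,0,0, 0,0,0,0,0,0,0, 0,0,0,0,0,0,0, 0,0,0,0,0,0,0, 0,0,0,0,0,0,0, 0,0,0,0,0,0,0, 0,0,0,0,0,0,0]'
python3 - <<'E'
from h import *
from plant import r
w=r.snapshot("wrist");s=r.snapshot("side");print([round(x,2) for x in r.get_state()['q']])
plan(pour(90,55,zl=.192))
a=cv2.resize(s["img"][110:290,200:380,::-1],(420,420),interpolation=cv2.INTER_CUBIC)
cv2.imwrite("pics/p6.png",np.hstack([w["img"][:,100:480,::-1],a]))
E
```

```text
clock: 20.95
tool_pos: [0.492, 0.0658, 0.2598]
eef_rot: [0.627, 0.628, -0.324, 0.327]
contact_force: [-0.6, 0.9, -2.7]
opening: 0.151
finger_force: 50.0
clock: 21.75
tool_pos: [0.492, 0.0626, 0.2621]
eef_rot: [0.628, 0.626, -0.325, 0.328]
contact_force: [-0.1, -0.2, -2.1]
opening: 0.153
finger_force: 50.0
[np.float64(-0.4), np.float64(0.84), np.float64(-0.47), np.float64(1.76), np.float64(0.88), np.float64(1.61), np.float64(-1.34)]
at [0.492  0.0626 0.262 ] yaw 89.5
(np.float64(0.492), np.float64(0.061911759457893484), np.float64(0.2624572761297784), 90, 55) [-0.005, 0.0, 0.002, 0.002, 0.0, -0.003]
```

View pics/p6.png

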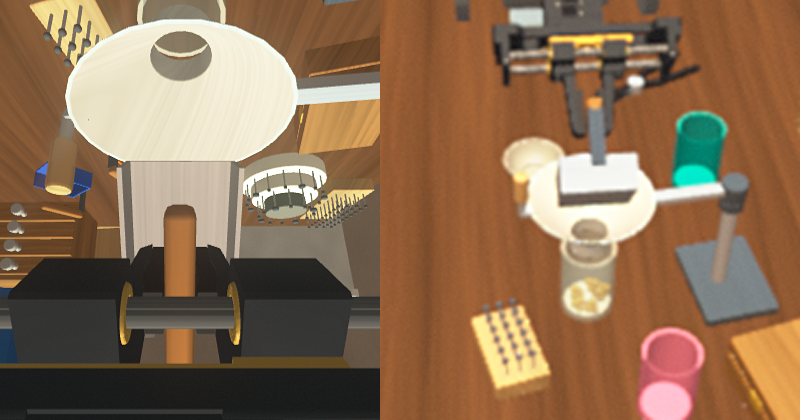

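The pan is empty and gold nuggets show in the jar at (588,297). Now I'll return the scoop.

```bash
python3 -c "
from h import *
plan(pour(90,45,zl=.23,back=.03),pour(90,0,zl=.25,back=.05),(.53,-.12,.31,125),(.565,-.20,.27,150),(.577,-.241,.20,167.6),(.577,-.241,.067,167.6))"
```

```text
at [0.492  0.0626 0.262 ] yaw 89.5
(np.float64(0.492), np.float64(0.04431370849898476), np.float64(0.30353910524340094), 90, 45) [-0.297, 0.002, -0.058, 0.002, 0.111, -0.003]
(np.float64(0.492), np.float64(-0.031), np.float64(0.31), 90, 0) [-0.385, 0.0, 0.325, 0.0, 0.5, 0.0]
(0.53, -0.12, 0.31, 125) [-0.593, 0.253, 0.0, 0.0, 0.0, -0.389]
(0.565, -0.2, 0.27, 150) [-0.571, -0.115, 0.267, 0.0, 0.0, -0.278]
(0.577, -0.241, 0.2, 167.6) [-0.206, -0.197, 0.467, 0.0, 0.0, -0.196]
(0.577, -0.241, 0.067, 167.6) [0.0, 0.0, 0.887, 0.0, 0.0, 0.0]
```

```bash
python3 -m pendant '[0,-0.1,0,-0.02,0,0.04,0, 0,-0.2,0,-0.04,0,0.08,0, 0,-0.297,0,-0.058,0,0.11,0, 0,-0.297,0,-0.058,0,0.11,0]'
python3 -m pendant '[0,-0.385,0,0.325,0,0.5,0, 0,-0.385,0,0.325,0,0.5,0, 0,-0.385,0,0.325,0,0.5,0, 0,-0.385,0,0.325,0,0.5,0, 0,-0.385,0,0.325,0,0.5,0, 0,-0.385,0,0.325,0,0.5,0, 0,-0.385,0,0.325,0,0.5,0]'
python3 -m pendant '[0,-0.15,0.06,0,0,0,-0.1, 0,-0.3,0.13,0,0,0,-0.2, 0,-0.45,0.19,0,0,0,-0.3, 0,-0.593,0.253,0,0,0,-0.389, 0,-0.593,0.253,0,0,0,-0.389, 0,-0.593,0.253,0,0,0,-0.389]'
python3 -m pendant '[0,-0.15,-0.03,0.07,0,0,-0.07, 0,-0.3,-0.06,0.14,0,0,-0.14, 0,-0.45,-0.09,0.2,0,0,-0.21, 0,-0.571,-0.115,0.267,0,0,-0.278, 0,-0.571,-0.115,0.267,0,0,-0.278]'
python3 -m pendant '[0,-0.1,-0.1,0.23,0,0,-0.1, 0,-0.206,-0.197,0.467,0,0,-0.196, 0,-0.206,-0.197,0.467,0,0,-0.196, 0,-0.206,-0.197,0.467,0,0,-0.196]'
python3 - <<'E'
from h import *
c=cur();print(c[1].apply([0,0,1]));plan((.577,-.241,.10,167.6),(.577,-.241,.065,167.6))
E
```

```text
clock: 22.25
tool_pos: [0.4922, 0.0425, 0.3059]
eef_rot: [0.656, 0.65, -0.269, 0.274]
contact_force: [0.9, -0.1, -1.6]
opening: 0.153
finger_force: 50.0
clock: 22.95
tool_pos: [0.4906, -0.0338, 0.3086]
eef_rot: [0.709, 0.705, -0.001, 0.002]
contact_force: [-1.0, -0.0, -2.8]
opening: 0.151
finger_force: 50.0
clock: 23.55
tool_pos: [0.5292, -0.1184, 0.3095]
eef_rot: [0.462, 0.887, 0.0, 0.002]
contact_force: [0.1, 0.8, -1.6]
opening: 0.151
finger_force: 50.0
clock: 24.05
tool_pos: [0.5642, -0.2011, 0.2686]
eef_rot: [0.26, 0.966, -0.001, 0.001]
contact_force: [-1.0, 0.5, -2.6]
opening: 0.145
finger_force: 50.0
clock: 24.45
tool_pos: [0.5769, -0.2388, 0.201]
eef_rot: [0.108, 0.994, 0.0, 0.002]
contact_force: [0.3, 0.7, -2.0]
opening: 0.15
finger_force: 50.0
[ 4.56726894e-03 -1.54019371e-04 -9.99989558e-01]
at [ 0.5769 -0.2388  0.201 ] yaw 167.6
(0.577, -0.241, 0.1, 167.6) [-0.001, -0.015, 0.674, 0.001, 0.003, -0.001]
(0.577, -0.241, 0.065, 167.6) [0.0, 0.0, 0.233, 0.0, 0.0, 0.0]
```

```bash
python3 -m pendant '[0,0,-0.015,0.2,0,0,0, 0,0,-0.015,0.4,0,0,0, 0,0,-0.015,0.58,0,0,0, 0,0,-0.015,0.72,0,0,0, 0,0,-0.015,0.82,0,0,0, 0,0,-0.015,0.87,0,0,0, 0,0,-0.015,0.89,0,0,0, 0,0,-0.015,0.9,0,0,0, 0,0,-0.015,0.91,0,0,0, 0,0,-0.015,0.91,0,0,0]'
python3 -m pendant '[0,0,0,0.006,0,0,0, 0,0,0,0.006,0,0,0]'
```

```text
clock: 25.45
tool_pos: [0.5776, -0.244, 0.0651]
eef_rot: [0.108, 0.994, -0.001, 0.003]
contact_force: [0.9, 0.8, -2.2]
opening: 0.147
finger_force: 50.0
clock: 25.65
tool_pos: [0.5775, -0.2439, 0.0639]
eef_rot: [0.108, 0.994, -0.001, 0.003]
contact_force: [-0.2, 0.1, -1.4]
opening: 0.149
finger_force: 50.0
```

```bash
python3 -m pendant '[0,0,0,0.006,0,0,0, 0,0,0,0.012,0,0,0, 0,0,0,0.012,0,0,0]'
python3 -m pendant '[0.3,0,0,0,0,0,0, 0.4,0,0,0,0,0,0, 0.5,0,0,0,0,0,0, 0.5,0,0,0,0,0,0, 0.5,0,0,-0.2,0,0,0, 0.5,0,0,-0.5,0,0,0, 0.5,0,0,-0.9,0,0,0, 0.5,0,0,-1,0,0,0]'
python3 -m pendant '[0.5,-0.3,0,-0.8,0,0,0, 0.5,-0.3,0,-0.8,0,0,0, 0.5,-0.3,0,-0.8,0,0,0, 0.5,-0.3,0,-0.8,0,0,0, 0.5,-0.3,0,-0.8,0,0,0]'
python3 - <<'E'
from h import *
from plant import r
s=r.snapshot("side");t=r.snapshot("top")
f=lambda i,x,y,n,o:cv2.resize(i["img"][y:y+n,x:x+n,::-1],(o,o),interpolation=cv2.INTER_CUBIC)
A=np.vstack([f(s,265,190,60,300),f(s,290,290,100,300)])
cv2.imwrite("pics/f.png",np.hstack([A,cv2.resize(t["img"][90:300,180:355,::-1],(500,600))]))
E
```

```text
clock: 25.95
tool_pos: [0.5775, -0.2439, 0.0637]
eef_rot: [0.108, 0.994, -0.001, 0.003]
contact_force: [-4.1, -0.6, 9.9]
opening: 0.155
finger_force: 50.0
clock: 26.75
tool_pos: [0.5782, -0.2429, 0.216]
eef_rot: [0.108, 0.994, -0.001, 0.006]
contact_force: [0.6, 1.2, 0.3]
opening: 0.499
finger_force: 0.0
clock: 27.25
tool_pos: [0.6197, -0.2528, 0.3318]
eef_rot: [0.108, 0.994, -0.001, 0.003]
contact_force: [-0.5, -0.7, -0.5]
opening: 0.5
finger_force: 0.0
```

View pics/f.png

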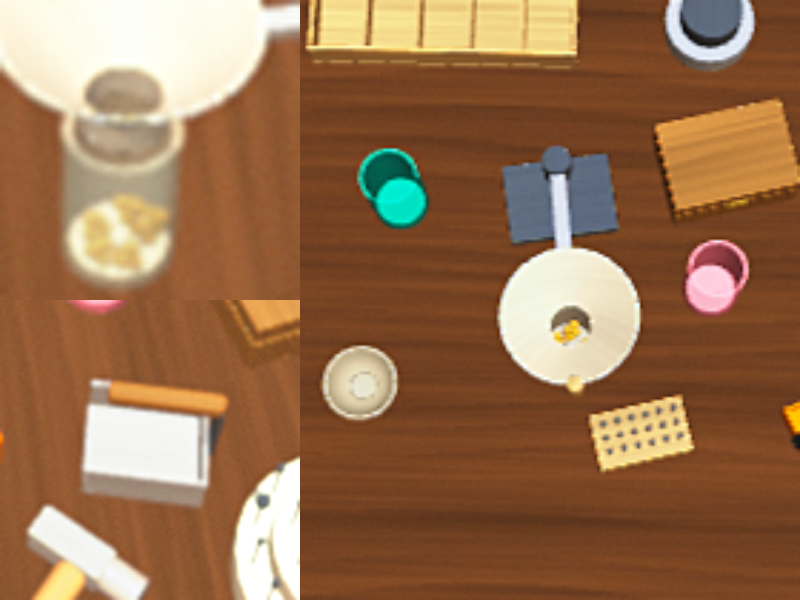

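The final view shows the scoop upright and empty, the nuggets in the jar under the spout, and no nuggets elsewhere on the bench.

```bash
python3 -c "
from plant import r
print(r.finish_job())"
```

```text
the job is handed in; nothing more can be done
None
```

I handed the job in at about 27 s, and the judge returned no verdict. The funnel measured within about 3 mm of the jar's centre. The last pictures show nuggets in the jar and none anywhere else in view, though I did not count all six. The scoop is empty and upright on the bench, and the gripper is clear of everything.

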